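# Set the bench extraction iris to the green dot

### The arm

A 6-joint arm with a two-finger parallel gripper is mounted at the origin on the work surface. World frame = base frame: x ahead of the robot, y to its left, z up, the work surface at z = 0. Lengths are in m, angles in degrees, forces in N, time in s.
With the tool pointing down it reaches from about 0.325 to 1 m from the base axis. Payload 5.1 kg.
Tool frame: the origin (TCP) lies midway between the tips of the shut fingers; the grasp point (between the pads) lies 19 mm behind it; z points along the fingers, y is the line along which they close (so a half turn about z gives the same grasp; the last joint's range is limited). The gripper opens to 85 mm and grips with 20 to 120 N. Pads are 22 mm wide; open, the fingers measure 114 mm over their backs; the gripper's body (76 mm by 85 mm) begins 54 mm behind the grasp point. The pads swing forward as they close: fully open they stand 13 mm farther back than shut.
Start: joints at [-74.175, 7.093, 94.555, -0, 78.352, -4.733], TCP at [0.228, -0.609, 0.231] pointing down, gripper open.
Joint ranges: [-149.61, 149.61], [-58.7, 133.49], [1.44, 155.28], [-77.14, 257.14], [18.33, 153.61], [-166.67, 166.67]. Speed limits (degrees/s): [147.25, 147.25, 180, 180, 180, 180].

### API

Orientations are given as a 3x3 rotation matrix whose columns are the frame's x, y, z axes.
In Python, from workcell import ctrl, imaging, readout gives the robot as it stands (ctrl), with the cameras (imaging) and the readings (readout).
- The arm moves only by the shell command python3 steer.py 'ROWS' [OPENING] [FORCE]. ROWS is rows parted by semicolons, their numbers by spaces, 1 to 8 of them, each of 4 numbers: dx, dy, dz in m, then a turn about the tool's z in degrees; each row shifts and turns the commanded pose from where the row before left it, along the tool's axes as they then stand; what a row does not reach is not made up. A row lasts 1/12 s, in which the tool goes at most 0.0417 m and 7.16 degrees, less where a joint would pass 70% of its speed; a pose out of reach is approached as far as the arm can. OPENING is the finger opening in m, set as the command begins (- or left out keeps the last). The fingers move at their own pace and stop on an object; FORCE is the grip in N (left out, the last holds). Time passes only in rows, so rows that do not move let the fingers close. It prints the time, the measured TCP pose, the force, the opening and the grip force at its end.
- readout.get_obs(): the state, without advancing time (a new reading comes with each control period).
- imaging.camera(name): name is "side" or "top" or "wrist"; returns a dict with "color" (400x640x3 uint8, red, green, blue), "mtx" (3x3 intrinsics, pixels), "position" and "rotation" of the camera in the world. Camera axes: x right, y down, z forward; pixel columns grow to the right and rows downward; lengths in m; the calibration is good to about 2 mm. The wrist camera is an equidistant fisheye: a pixel r from the principal point sees the ray r / f radians off the axis. A picture is of the moment at which its call begins. There is no depth.
- ctrl.job_done(): hands the job in; it is judged then, once.
The state is a dict: "time_s": time; "joints": joint angles; "joint_velocities": joint speeds; "tau": joint torques, N m; "eef_pos": TCP position; "tcp_rot": TCP orientation; "force": force on the tool from outside, world axes, zero at the start; "wrist_torque": the same for the moment, N m; "width": finger opening in m; "gripper_force": force on a finger pad.
Only numpy, scipy, OpenCV 4.12 (cv2) and the standard library are available. Lean on these libraries where they do the work, as an engineer would, in place of code of your own. Each camera call takes 0.05 s, during which the arm holds its last target. There are 200 camera calls.

### The job

Set the suction of the bench's dust port for sanding: with the fingers, push the upright black handle of the iris lever around its arc until the red pointer stands squarely at the green dot on the scale, then take the hand away. Only push the handle, do not take it between the fingers, and leave the jar, block, gouge and sanding block where they are.

Things in the scene. Friction and masses are not known exactly. Their poses are not given: they have to be found in the camera images.
- port: Bench dust port: round aluminium iris damper fixed to the bench over a 100 mm duct. Housing 168 mm across, flat cover 66 mm above the bench with the white scale and dots; steel bell-mouth inlet in the middle, 116 mm across, top at 74 mm. Origin on its vertical axis at bench level, z up; its -x axis points to the middle of the scale, towards the robot give or take 0.55 rad.
- port_axis (a point): Point on the port's vertical axis at the height of the cover (66 mm). The dark steel operating ring (186 mm across, 38 to 60 mm above the bench) turns about this axis around the housing and works the iris leaves; lever, handle and red pointer are fixed to the ring.
- ring (a joint): Turn of the operating ring about the port's vertical axis in rad, counter-clockwise from above positive. At 0 lever and pointer lie along the port's -x axis, the middle of the scale; end stops at -1.35 (iris nearly shut) and +1.35 (wide open). It turns stiffly (0.35 N m, about 2.5 N at the handle), without spring or detents, and stays where it is left.
- lever_handle (a point): Upright black handle at the end of the lever: cylinder 18 mm across, axis 140 mm from the port's axis, from 46 to 90 mm above the bench; this point is on its axis, 70 mm up. The lever is a flat steel bar 16 mm wide running radially from the ring, top 54 mm above the bench. Around the handle's arc the bench is clear from 115 to 170 mm from the port's axis.
- pointer (a point): The point at which the ring's red pointer points: 65.5 mm from the port's axis, 68 mm above the bench, on the same radius as lever and handle, 8 mm inwards of the tip of the tapering red tongue that reaches over the scale. With the pointer set to a dot, this point lies over the dot's centre.
- green_dot: Green adhesive dot, 13 mm across, flat on the scale, 65.5 mm from the port's axis: the setting for sanding. Origin at its centre. The four dots lie beside the four long ticks, at ring positions -1.15, -0.5, 0.5 and 1.15 rad; which colour is at which tick varies.
- yellow_dot: Yellow dot of the same kind, another setting.
- blue_dot: Blue dot of the same kind, another setting.
- orange_dot: Orange dot of the same kind, another setting.
- wax_jar: Loose round jar with a steel cap, 56 mm across, 70 mm tall, standing on the far side of the port; origin at the centre of its underside.
- pine_block: Loose pine block, 60 x 90 x 45 mm (x, y, z), on the far side of the port; origin at the centre of its underside.
- gouge: Loose carving gouge lying on the bench, 227 mm long along its x axis from the wooden handle's end (-105 mm) to the edge (+122 mm), 24 mm thick; origin on the bench under the ferrule.
- sanding_block: Loose sanding block, 110 x 60 x 29 mm (x, y, z), beside the port outside the reach of the lever; origin at the centre of its underside.

How it is judged (in metres and radians):
At the end, for the whole second after the job is handed in: The ring is at rest with its pointer at the green dot: the point it points at is within 4 mm of the dot's centre (3.5 degrees of ring turn), and the jar, pine block, gouge and sanding block are within 10 mm of where they were (horizontal distance between pointer and green_dot below 0.004 m and velocity of joint ring between -0.02 and 0.02 rad/s and distance of each of wax_jar, pine_block, gouge, sanding_block from where it was at the start of the episode below 0.01 m); the robot touches nothing.
It fails at once if the lever's handle is taken between the fingers (the middle of the grip comes within 11 mm of the handle's axis, at the handle's height) (horizontal distance between the grasp point and lever_handle below 0.011 m and z of the grasp point in the frame of lever_handle below 0.034 m).
It fails at once if the jar, pine block, gouge or sanding block is moved by more than 15 mm or lifted (distance of any of wax_jar, pine_block, gouge, sanding_block from where it was at the start of the episode above 0.015 m).
It also fails if it takes over 42 s, if anything falls off the work surface, if the arm or the gripper's body presses on something with over 40 N, if the wrist force passes 120 N, or if a joint passes its speed limit or range.

## Working session

There is one attempt and no reset: what is moved stays moved. The work goes in short steps, Python scripts to look and compute and a shell command to move; the robot and the scene stay as the last step left them, time stands still between calls to the robot, and variables do not carry over. Pictures are saved under pics/ and viewed, at most 10 in all, crops included, and the job is handed in when it is done.

```bash
mkdir -p pics; ls; python3 - <<'E'
from workcell import ctrl, imaging, readout
import cv2,json,numpy as np
for n in("top","side"):
    c=imaging.camera(n); cv2.imwrite(f"pics/{n}0.png",c["color"][:,:,::-1])
    np.savez(f"pics/{n}0.npz",**{k:np.array(v) for k,v in c.items()})
    print(n,c["mtx"],c["position"],c["rotation"])
o=readout.get_obs();print(o["time_s"],o["eef_pos"],o["tcp_rot"])
E
```

```text
pics
steer.py
workcell.py
top [[373.10220068   0.         321.58344035]
 [  0.         373.10220068 205.33496457]
 [  0.           0.           1.        ]] [0.575065   0.04168365 0.76198018] [[-0.00389878 -0.99609152  0.08824104]
 [-0.99995672  0.00462883  0.00807026]
 [-0.00844717 -0.08820576 -0.99606646]]
side [[425.94715179   0.         317.90431384]
 [  0.         425.94715179 194.99044671]
 [  0.           0.           1.        ]] [0.45911834 0.70710983 0.69729189] [[-0.97333454 -0.15529544  0.1688289 ]
 [-0.2293812   0.66543942 -0.71033417]
 [-0.00203375 -0.73011896 -0.68331703]]
0.1 [ 0.22807646 -0.60807969  0.23015508] [[ 9.36320605e-01  3.51145923e-01 -5.15412314e-04]
 [ 3.51146263e-01 -9.36318815e-01  1.83791921e-03]
 [ 1.62787588e-04 -1.90186673e-03 -9.99998178e-01]]
```

View pics/top0.png

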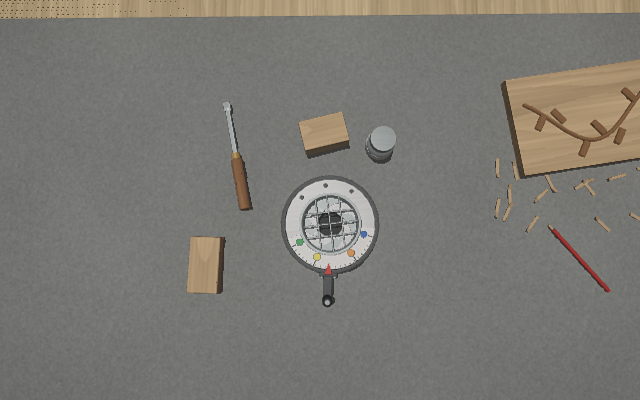

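```bash
python3 - <<'E'
import cv2
i=cv2.imread("pics/top0.png")[170:315,270:390]
cv2.imwrite("pics/c0.png",cv2.resize(i,None,fx=4.1,fy=4.1,interpolation=cv2.INTER_CUBIC))
E
```

```text
(no output)
```

View pics/c0.png

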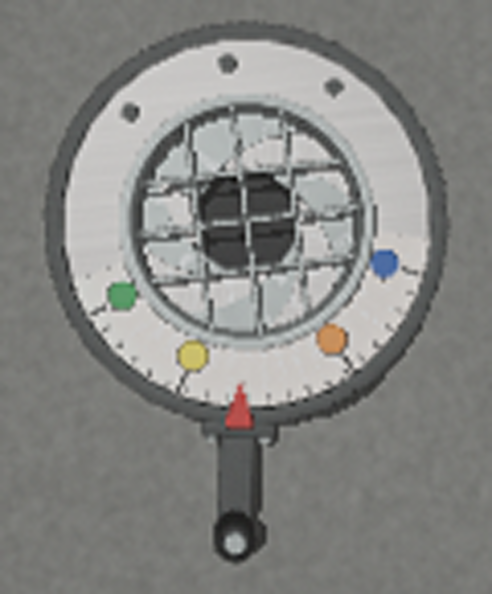

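View pics/side0.png

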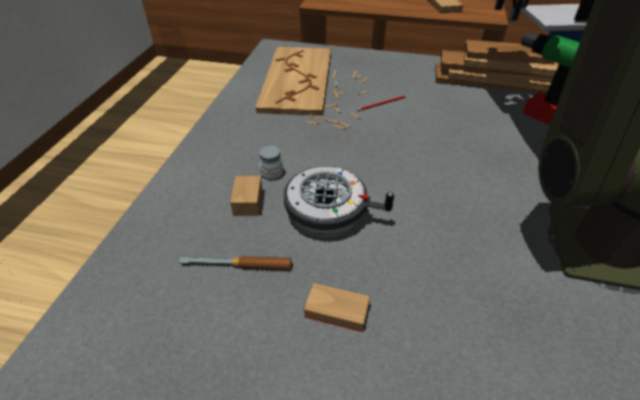

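```bash
cat > h.py <<'E'
import numpy as np
def ray(c,uv,z):
    d=c["rotation"]@np.linalg.inv(c["mtx"])@np.array([*uv,1.]);p=c["position"]
    return (p+d*(z-p[2])/d[2])[:2]
def fit(D,A):  # port centre, yaw from the dots
    from scipy.optimize import least_squares
    f=lambda q:(np.c_[q[0]-.0655*np.cos(A+q[2]),q[1]-.0655*np.sin(A+q[2])]-D).ravel()
    s=least_squares(f,[*D.mean(0),0]);return s.x,s.fun
def ang(p,q): # ring angle of world point p
    d=p-q[:2];return np.arctan2(-d[1],-d[0])-q[2],np.hypot(*d)
E
python3 - <<'E'
from h import *
c=np.load("pics/top0.npz")
px=lambda u,v:(270+(u+.5)/4.1-.5,170+(v+.5)/4.1-.5)
D=np.array([ray(c,px(*p),.0663) for p in[(122,295),(193,355),(332,339),(385,262)]])
q,r=fit(D,np.array([-1.15,-.5,.5,1.15]));print(q,r)
print(ang(ray(c,px(239,385),.068),q),ang(ray(c,px(235,541),.09),q))
print("housing c",ray(c,px(246,225),.06), D)
h=lambda a,R=.14:q[:2]-R*np.array([np.cos(a+q[2]),np.sin(a+q[2])])
for a in np.linspace(-1.15,.2,8):print(a,h(a))
E
```

```text
[0.60296286 0.03227667 0.11881323] [-2.36841684e-05 -3.48320968e-04 -1.00696893e-04 -8.70831959e-05
  4.01691738e-04  3.02291479e-04 -2.77310676e-04  1.33112684e-04]
(np.float64(-0.1699305101252348), np.float64(0.07415393717730616)) (np.float64(-0.16225758442992644), np.float64(0.13931647849611173))
housing c [0.60101179 0.03239941] [[ 0.56933258  0.08881805]
 [ 0.5422649   0.05673121]
 [ 0.54920701 -0.00602014]
 [ 0.58375955 -0.03039248]]
-1.15 [0.53103072 0.15238398]
-0.9571428571428571 [0.50934406 0.13637047]
-0.7642857142857142 [0.49112868 0.1164973 ]
-0.5714285714285714 [0.47705996 0.09350133]
-0.37857142857142856 [0.46765957 0.06823523]
-0.18571428571428572 [0.46327605 0.04163583]
0.0071428571428571175 [0.46407194 0.0146894 ]
0.2 [ 0.47001774 -0.01160491]
```

```bash
r='.0239 -.0265 0 0'; python3 steer.py '.0239 -.0265 0 0;.0239 -.0265 0 0;.0239 -.0265 0 0;.0239 -.0265 0 0;.0239 -.0265 0 0;.0239 -.0265 0 0;.0239 -.0265 0 0;.0239 -.0265 0 0' 0 20
python3 steer.py '.0239 -.0265 0 0;.0239 -.0265 0 0;.0239 -.0265 0 0;.0239 -.0265 0 0;.0239 -.0265 0 0;.0239 -.0265 0 0;.0239 -.0265 0 0;.0239 -.0265 0 0'
python3 steer.py '0 0 0 -7;0 0 0 -7;0 0 0 -7;0 0 0 -7;0 0 0 -7'
python3 steer.py '0 0 0 -7;0 0 0 -7;0 0 0 -7;0 0 0 -7;0 0 0 -6.5;0 0 0 0'
cat > w.py <<'E'
from workcell import ctrl, imaging, readout
import numpy as np,sys
o=readout.get_obs();R=np.array(o["tcp_rot"]);p=np.array(o["eef_pos"])
t=np.array([float(v) for v in sys.argv[1:4]])
print(o["time_s"],p,"heading",np.degrees(np.arctan2(R[1,0],R[0,0])),"to go (tool)",R.T@(t-p),"F",o["force"],o["width"],np.round(o["joints"],1))
E
python3 w.py .463 -.012 .062
```

```text
time_s: 0.77
eef_pos: [0.3329, -0.3411, 0.2308]
tcp_rot: [[0.937, 0.351, -0.0], [0.351, -0.937, 0.001], [-0.0, -0.001, -1.0]]
force: [0.3, 0.1, 0.4]
width: -0.0003
gripper_force: 0.0
time_s: 1.43
eef_pos: [0.4374, -0.0755, 0.231]
tcp_rot: [[0.936, 0.351, -0.0], [0.351, -0.936, -0.0], [-0.0, 0.0, -1.0]]
force: [0.0, -0.7, 0.1]
width: -0.0001
gripper_force: 0.0
time_s: 1.85
eef_pos: [0.4371, -0.077, 0.2308]
tcp_rot: [[0.56, 0.828, -0.001], [0.828, -0.56, 0.0], [-0.0, -0.001, -1.0]]
force: [-0.9, 0.6, 0.5]
width: 0.0002
gripper_force: 0.0
time_s: 2.35
eef_pos: [0.4371, -0.0772, 0.2308]
tcp_rot: [[-0.003, 1.0, -0.001], [1.0, 0.003, 0.0], [0.0, -0.001, -1.0]]
force: [-0.8, 0.8, 0.4]
width: 0.0002
gripper_force: 0.0
2.35 [ 0.43708099 -0.07723225  0.23083628] heading 90.16134296938166 to go (tool) [0.06511883 0.0262404  0.16883042] F [-0.82772159  0.82695382  0.40601759] 0.0002239867280404897 [-17.  -20.4 119.7  -0.   80.7 -17.1]
```

```bash
python3 steer.py '.009 .0044 .028 0;.009 .0044 .028 0;.009 .0044 .028 0;.009 .0044 .028 0;.009 .0044 .028 0;.009 .0044 .0285 0;0 0 0 0'; python3 w.py .463 .019 .062
python3 - <<'E'
from workcell import ctrl, imaging, readout
import cv2
a=imaging.camera("top")["color"][150:320,240:400,::-1];b=imaging.camera("side")["color"][130:280,290:460,::-1]
f=lambda i:cv2.resize(i,(400,400),interpolation=cv2.INTER_CUBIC)
cv2.imwrite("pics/p1.png",cv2.hconcat([f(a),f(b)]))
E
```

```text
time_s: 2.93
eef_pos: [0.4591, -0.0215, 0.0566]
tcp_rot: [[0.0, 1.0, -0.012], [1.0, -0.0, 0.002], [0.002, -0.012, -1.0]]
force: [-0.5, 0.2, -0.7]
width: -0.0001
gripper_force: 0.0
2.9333 [ 0.45914883 -0.02153993  0.05662583] heading 89.97158831483972 to go (tool) [ 0.04055414  0.00376942 -0.00532469] F [-0.51828886  0.15001736 -0.69877302] -8.774688080684669e-05 [ -9.4  -6.6 126.3   0.   61.   -9.4]
```

View pics/p1.png

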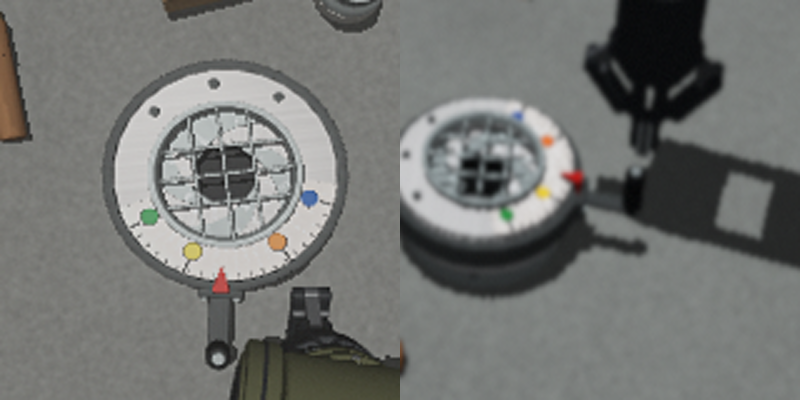

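```bash
python3 steer.py '.01 .002 -.001 0;.01 .002 -.001 0;.01 0 -.001 0;.005 0 0 0;.003 0 0 0;0 0 0 0'; python3 w.py .463 .019 .06
```

```text
time_s: 3.53
eef_pos: [0.4679, 0.0154, 0.0664]
tcp_rot: [[-0.002, 1.0, 0.001], [1.0, 0.002, -0.0], [-0.0, 0.001, -1.0]]
force: [0.4, 0.2, -0.5]
width: 0.0001
gripper_force: 0.0
3.5333 [0.46789301 0.01543961 0.06638265] heading 90.12439879639176 to go (tool) [ 0.0035716  -0.00489149  0.00637755] F [ 0.4313748   0.18352086 -0.46781905] 0.00011564168108877441 [ -4.7  -6.8 125.3  -0.   61.4  -4.8]
```

```bash
python3 steer.py '0 -.004 .004 2.7;.004 0 0 0;.0116 .0005 0 4.7;.0116 .0005 0 4.7;.0116 .0005 0 4.7;.0116 .0005 0 4.7;.0116 .0005 0 4.7;0 0 0 0'; python3 w.py .5138 .142 .062
python3 - <<'E'
from h import *
from workcell import ctrl, imaging, readout
import cv2
c=imaging.camera("top");np.savez("pics/t2.npz",**{k:np.array(v) for k,v in c.items()})
a=c["color"][170:315,260:380,::-1]
cv2.imwrite("pics/p2.png",cv2.resize(a,None,fx=4.1,fy=4.1,interpolation=cv2.INTER_CUBIC))
o=readout.get_obs();q=np.array([.60296,.03228,.1188]);print(ang(np.array(o["eef_pos"])[:2],q))
E
```

```text
time_s: 4.2
eef_pos: [0.4784, 0.0755, 0.0617]
tcp_rot: [[0.44, 0.898, -0.001], [0.898, -0.44, 0.0], [-0.0, -0.001, -1.0]]
force: [0.1, -0.4, 0.7]
width: -0.0003
gripper_force: 0.0
4.2 [0.47844132 0.07553783 0.06169325] heading 63.906507921101685 to go (tool) [ 0.07524022  0.00252214 -0.00031319] F [ 0.11089833 -0.44427064  0.72726611] -0.00031985614083489 [  2.6  -4.1 123.4   0.   60.7  28.7]
(np.float64(-0.44933018885892473), np.float64(0.13164761168572742))
```

View pics/p2.png

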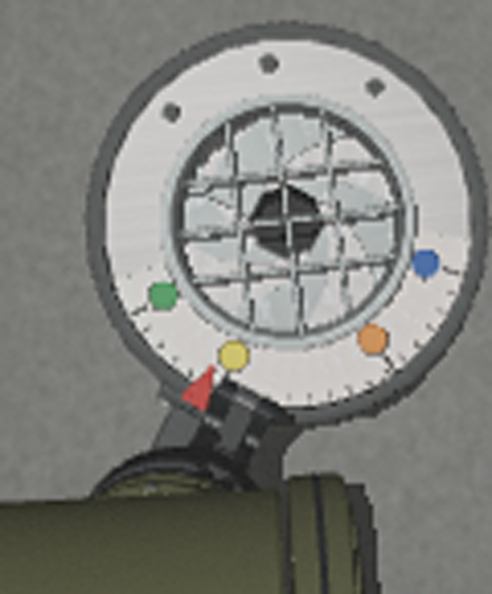

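```bash
python3 - <<'E'
from h import *
c=np.load("pics/t2.npz");q=np.array([.60296,.03228,.1188])
px=lambda u,v:(260+(u+.5)/4.1-.5,170+(v+.5)/4.1-.5)
print(ang(ray(c,px(214,367),.068),q),ang(ray(c,px(197,395),.068),q))
E
python3 steer.py '0 -.007 0 0;0 0 0 0'; python3 w.py .5138 .142 .062
```

```text
(np.float64(-0.5879866019583568), np.float64(0.07392641939892991)) (np.float64(-0.6016026007557748), np.float64(0.08849216696175644))
time_s: 4.42
eef_pos: [0.471, 0.0776, 0.0616]
tcp_rot: [[0.439, 0.898, -0.001], [0.898, -0.439, 0.0], [-0.0, -0.001, -1.0]]
force: [-0.2, 0.2, -0.4]
width: 0.0001
gripper_force: 0.0
4.4167 [0.47100576 0.07761301 0.06159271] heading 63.939631601898746 to go (tool) [ 0.07664103  0.01015668 -0.00043769] F [-0.18859289  0.15908052 -0.40341136] 5.7581441494646055e-05 [  2.9  -5.  124.3   0.   60.8  29. ]
```

```bash
python3 steer.py '.0115 .0005 0 4.7;.0115 .0005 0 4.7;.0115 .0005 0 4.7;.0115 .0005 0 4.7;.0115 .0005 0 4.7;0 0 0 0;0 0 0 0'; python3 w.py .5138 .142 .062
python3 - <<'E'
from h import *
from workcell import ctrl, imaging, readout
import cv2
c=imaging.camera("top");np.savez("pics/t3.npz",**{k:np.array(v) for k,v in c.items()})
a=c["color"][170:315,260:380,::-1]
cv2.imwrite("pics/p3.png",cv2.resize(a,None,fx=4.1,fy=4.1,interpolation=cv2.INTER_CUBIC))
o=readout.get_obs();q=np.array([.60296,.03228,.1188]);print(ang(np.array(o["eef_pos"])[:2],q))
E
```

```text
time_s: 5.0
eef_pos: [0.5072, 0.1224, 0.0618]
tcp_rot: [[0.76, 0.65, 0.0], [0.65, -0.76, -0.0], [0.0, 0.0, -1.0]]
force: [0.5, 0.5, -0.4]
width: 0.0005
gripper_force: 0.0
5.0 [0.50722322 0.12240652 0.06182457] heading 40.522553934751436 to go (tool) [ 0.01773018 -0.01062071 -0.00017504] F [ 0.54846636  0.53048822 -0.36802761] 0.00048265327898964496 [  7.7   0.7 118.7  -0.   60.6  57.2]
(np.float64(-0.8725598952587513), np.float64(0.1314575374767626))
```

View pics/p3.png

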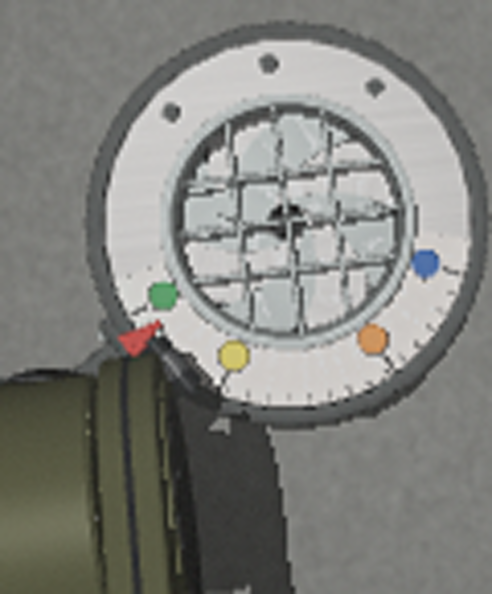

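```bash
python3 - <<'E'
from h import *
c=np.load("pics/t3.npz");q=np.array([.60296,.03228,.1188])
px=lambda u,v:(260+(u+.5)/4.1-.5,170+(v+.5)/4.1-.5)
print(ang(ray(c,px(161,323),.068),q),ang(ray(c,px(126,346),.068),q),ang(ray(c,px(163,295),.0663),q))
E
python3 steer.py '0 -.008 0 0;0 0 0 0'; python3 w.py .5138 .142 .062
```

```text
(np.float64(-1.0113030516146735), np.float64(0.07360029745826586)) (np.float64(-1.0320714345603308), np.float64(0.09231986706413375)) (np.float64(-1.153027569102596), np.float64(0.06578263024463678))
time_s: 5.22
eef_pos: [0.5011, 0.1289, 0.0618]
tcp_rot: [[0.761, 0.648, -0.0], [0.648, -0.761, 0.0], [-0.0, -0.001, -1.0]]
force: [0.2, 0.1, 0.2]
width: 0.0002
gripper_force: 0.0
5.2167 [0.50107878 0.12894228 0.06177279] heading 40.40851775584509 to go (tool) [ 0.01815089 -0.0016965  -0.00022861] F [0.16810814 0.07420867 0.18197815] 0.00019369838707992198 [  8.5   0.2 119.2   0.   60.6  58.1]
```

```bash
python3 steer.py '.004 0 0 2;.004 -.0005 0 2;.004 -.0005 0 2;.004 -.0005 0 0;0 0 0 0;0 0 0 0'; python3 w.py .5138 .142 .062
python3 - <<'E'
from h import *
from workcell import ctrl, imaging, readout
import cv2
c=imaging.camera("top");np.savez("pics/t4.npz",**{k:np.array(v) for k,v in c.items()})
a=c["color"][210:280,265:345,::-1]
cv2.imwrite("pics/p4.png",cv2.resize(a,None,fx=8,fy=8,interpolation=cv2.INTER_CUBIC))
o=readout.get_obs();q=np.array([.60296,.03228,.1188]);print(ang(np.array(o["eef_pos"])[:2],q))
E
```

```text
time_s: 5.72
eef_pos: [0.5136, 0.1397, 0.0617]
tcp_rot: [[0.825, 0.565, -0.0], [0.565, -0.825, 0.0], [-0.0, -0.0, -1.0]]
force: [-0.6, 0.4, -0.5]
width: -0.0001
gripper_force: 0.4
5.7167 [0.51363018 0.13968098 0.0616522 ] heading 34.42444889595257 to go (tool) [ 0.00145102 -0.00181697 -0.00034754] F [-0.59490812  0.37956272 -0.5440354 ] -0.00010272618193433503 [  9.4   2.1 117.3   0.   60.6  65. ]
(np.float64(-0.9958634424582468), np.float64(0.13962448400860694))
```

View pics/p4.png

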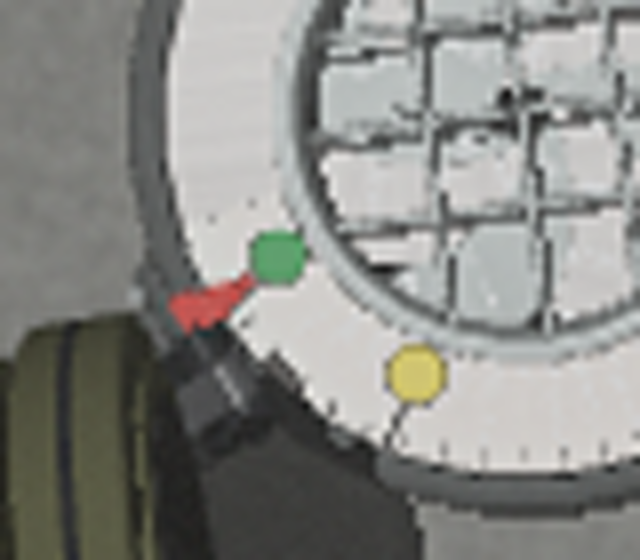

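```bash
python3 - <<'E'
from h import *
c=np.load("pics/t4.npz");q=np.array([.60296,.03228,.1188])
px=lambda u,v:(265+(u+.5)/8-.5,210+(v+.5)/8-.5)
for p,z in[((253,277),.068),((189,312),.068),((278,257),.0663)]:print(ang(ray(c,px(*p),z),q))
E
```

```text
(np.float64(-1.137315884275361), np.float64(0.07321054107531624))
(np.float64(-1.147908969398856), np.float64(0.09000123822789134))
(np.float64(-1.1512227741686463), np.float64(0.06599493889974506))
```

```bash
python3 steer.py '-.008 0 0 0;-.012 -.002 0 0;-.015 -.005 0 0;-.015 -.01 -.01 0;0 -.01 -.035 0;0 -.01 -.035 0;-.01 -.02 -.03 0;0 0 0 0'
python3 steer.py '-.035 0 -.01 0;-.035 0 0 0;-.035 0 0 0;-.035 0 0 0;-.035 0 0 0;-.02 0 0 0;0 0 0 0;0 0 0 0'
python3 - <<'E'
from h import *
from workcell import ctrl, imaging, readout
import cv2
c=imaging.camera("top");np.savez("pics/t5.npz",**{k:np.array(v) for k,v in c.items()})
cv2.imwrite("pics/t5.png",c["color"][:,:,::-1])
a=c["color"][180:280,240:385,::-1]
cv2.imwrite("pics/p5.png",cv2.resize(a,None,fx=5.5,fy=5.5,interpolation=cv2.INTER_CUBIC))
d=np.abs(c["color"].astype(int)-np.load("pics/top0.npz")["color"]).max(2)>60
n,l,s,_=cv2.connectedComponentsWithStats(d.astype(np.uint8));print(s[1:][s[1:,4]>15])
E
```

```text
time_s: 6.43
eef_pos: [0.4342, 0.1545, 0.1794]
tcp_rot: [[0.824, 0.566, 0.012], [0.566, -0.825, 0.004], [0.012, 0.004, -1.0]]
force: [2.2, -0.7, 0.7]
width: 0.0
gripper_force: 0.0
time_s: 7.1
eef_pos: [0.2713, 0.0423, 0.1817]
tcp_rot: [[0.827, 0.563, 0.003], [0.563, -0.827, 0.0], [0.003, 0.002, -1.0]]
force: [-0.1, 0.2, 0.1]
width: -0.0004
gripper_force: 0.0
[[319 213  10  11  87]
 [330 212  11  11  90]
 [332 225  10  10  73]
 [320 226  11  10  83]
 [287 244  10   9  39]
 [259 256  30  16 165]
 [325 264   6  10  39]
 [322 277  13  30 126]
 [333 392  31   8  96]]
```

View pics/p5.png

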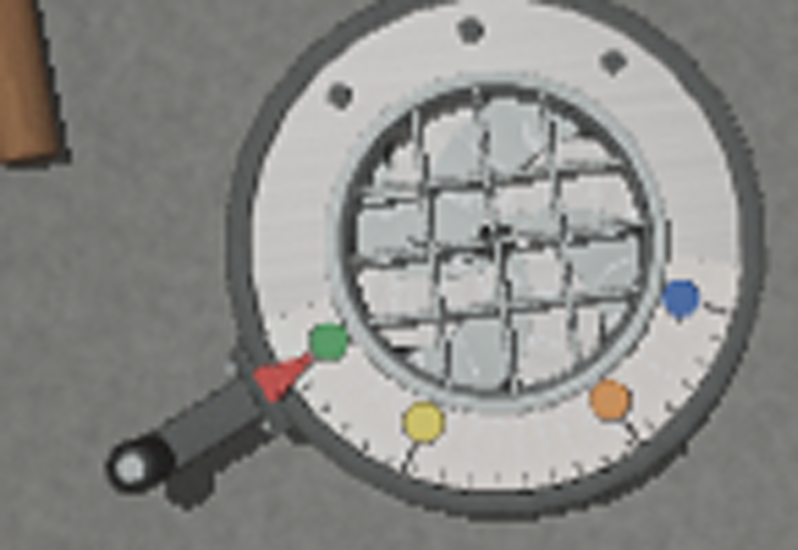

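```bash
python3 - <<'E'
from h import *
c=np.load("pics/t5.npz");q=np.array([.60296,.03228,.1188])
px=lambda u,v:(240+(u+.5)/5.5-.5,180+(v+.5)/5.5-.5)
for p,z in[((312,355),.068),((264,387),.068),((132,467),.09),((328,342),.0663)]:print(ang(ray(c,px(*p),z),q))
E
```

```text
(np.float64(-1.1366647543151571), np.float64(0.07295569966885633))
(np.float64(-1.1303028942159552), np.float64(0.09226960269195797))
(np.float64(-1.1329484158707976), np.float64(0.1399328344480341))
(np.float64(-1.1504126608417495), np.float64(0.06621116818572235))
```

```bash
python3 -c "
from workcell import ctrl, imaging, readout;print(ctrl.job_done())"
```

```text
the job is handed in; nothing more can be done
None
```

The red pointer stands about 1 mm from the green dot's centre (tolerance 4 mm), measured from the last top picture. The hand is clear, the other objects show no movement in the pictures, and the job is handed in (robot time about 7 s); the hand-in gave no verdict.

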